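# Find the bearer under the slatted deck and stand the gauge on it

### The arm

A 6-joint arm with a two-finger parallel gripper is mounted at the origin on the work surface. World frame = base frame: x ahead of the robot, y to its left, z up, the work surface at z = 0. Lengths are in m, angles in rad, forces in N, time in s.
With the tool pointing down it reaches from about 0.425 to 0.95 m from the base axis. Payload 3.5 kg.
Tool frame: the origin (TCP) lies on the mounting face of the last link; the fingertips stand 173 mm ahead of it and the grasp point (between the pads) lies 155 mm ahead of it; z points along the fingers, x is the direction in which the jaws open and shut, and the axes are right-handed (so a half turn about z gives the same grasp; the last joint's range is limited). The gripper opens to 85 mm and grips with 20 to 120 N. Pads are 22 mm wide; open, the fingers measure 114 mm over their backs; the gripper's body (76 mm by 85 mm) begins 54 mm behind the grasp point. The pads swing forward as they close: fully open they stand 13 mm farther back than shut.
Start: joints at [0.992, 0.286, 1.577, -0, 1.279, -0.15], TCP at [0.281, 0.614, 0.405] pointing down, gripper open.
Joint ranges: [-2.77, 2.77], [-0.9, 2.22], [0.21, 2.48], [-1.53, 4.67], [0.24, 2.81], [-2.84, 2.84]. Speed limits (rad/s): [2.79, 2.79, 3.14, 3.14, 3.14, 3.14].

### API

Orientations are given as a unit quaternion [x, y, z, w].
In Python, from plant import get_state, read_camera, sign_off gives the robot as it stands.
- The arm moves only by the shell command python3 -m jog 'ROWS' [FORCE]. ROWS is JSON, a list of rows, each an object of numbers: "grip": the closure, from 0 (fully open) to 1 (shut); "x", "y", "z": the shift along the tool's x, y, z in mm; "rx", "ry", "rz": the turn, a rotation vector about the tool's x, y, z in degrees. A call has 1 to 8 rows; each row shifts and turns the commanded pose from where the row before left it, along the tool's axes as they then stand; what a row does not reach is not made up. A row lasts 1/12 s, in which the tool goes at most 41.7 mm and 7.16 degrees, less where a joint would pass 70% of its speed; a pose out of reach is approached as far as the arm can. A call with a gripper value outside its range is refused whole. The fingers move at their own pace and stop on an object; FORCE is the grip in N (left out, the last holds). Time passes only in rows, so rows that do not move let the fingers close. It gives the time, the measured TCP pose, the force and the opening at its end, in the units of the state.
- get_state(): the state, without advancing time (a new reading comes with each control period).
- read_camera(name): name is "scene" or "side" or "wrist"; returns a dict with "frame" (384x512x3 uint8, red, green, blue), "intrinsics" (3x3 intrinsics, pixels), "R" (3x3) and "t" (3): a world point X has camera coordinates R X + t. Camera axes: x right, y down, z forward; pixel columns grow to the right and rows downward; lengths in m; the calibration is good to about 2 mm. A picture is of the moment at which its call begins. There is no depth.
- sign_off(): hands the job in, once; it reports no verdict.
The state is a dict: "time": time; "qpos": joint angles; "dq": joint speeds; "joint_efforts": joint torques, N m; "eef_pos": TCP position; "tcp_rot": TCP orientation; "contact_force": force on the tool from outside, world axes, zero at the start; "wrist_torque": the same for the moment, N m; "opening": opening from 0.0 (shut) to 1.0 (fully open).
Only numpy, scipy, OpenCV 4.12 (cv2) and the standard library are available. Lean on these libraries where they do the work, as an engineer would, in place of code of your own. Each camera call takes 0.05 s, during which the arm holds its last target.

### The job

Press along the middle of the slatted deck with the fingertips, gently, to feel where the hidden bearer stiffens it. Then lift the dial gauge stand by its column and set it down upright on the slats, centred over the bearer, so that it stands firm and level and does not sink; do not let go of it where the deck gives. Leave the other things on the bench alone.

Things in the scene. Friction and masses are not known exactly. Their poses are not given: they have to be found in the camera images.
- deck: Low bench deck fixed to the bench: green frame 208 mm (its x) by 292 mm (its y), 50 mm high, topped with 22 thin plywood slats. The slats run along the deck's x (180 mm long) and lie side by side along its y (12 mm pitch, 264 mm in all). Their tops stand 55 mm above the bench, 5 mm above the green rim. Origin: centre of the deck, on the bench; z up.
- deck_top (a point): Centre of the deck's slatted top, 55 mm above the bench, axes as the deck's. Each slat springs straight down on its own, up to 10 mm, at about 0.2 N/mm; closed fingertips cover 2 to 4 slats and feel 0.4 to 1 N/mm. The slats crack if fingers press them with more than 20 N. Away from the bearer the stand sinks 5 mm or more, or leans.
- deck_left (a point): Point on the slats' top 90 mm from the centre along the deck's +y. Hidden under the slats one wooden bearer, 48 mm wide, lies along the deck's x; its middle line is anywhere between this point and deck_right. It stands just under 1 mm below the slats on a rubber pad; over it the stiffness rises to about 10 N/mm. The 4 or so slats above it are firm.
- deck_right (a point): Point on the slats' top 90 mm from the centre along the deck's -y: the other end of the stretch where the bearer's middle may lie.
- stand_mid (a point): Loose dial gauge stand, 0.85 kg, 130 mm tall: dark steel base 60 x 60 x 22 mm; on its centre a round steel column 18 mm thick up to the top; a round dial on it looks to the stand's +x (36 mm wide, reaching 27 mm out). The column is bare from 80 to 130 mm above the underside: grasp there from above, closing along the stand's y. Point: on the column's axis 65 mm above the underside; z up.
- oil: Bystander: small amber oil bottle, 36 mm wide, 85 mm tall, standing on the bench; origin at the centre of its underside.
- bush: Bystander: stepped brass bush, 40 mm wide, 45 mm tall, standing on the bench; origin at the centre of its underside.
- pot: Bystander: small green bowl, 52 mm wide, 45 mm tall, standing on the bench; origin at the centre of its underside.
- caliper: Bystander: digital caliper lying on the bench, about 175 mm long (along its x), 14 mm thick; origin on the bench near its middle.
Mind the look-alikes: they are no part of the job. Of the things that look like the part that bears stand_mid, the larger one is meant.

How it is judged:
By the outcome, as a careful person would: the job done as asked, in the order asked, and still so for the second after the job is handed in, with the robot touching nothing.
It also fails if it takes over 70 s, if anything falls off the work surface, if the arm or the gripper's body presses on something with over 40 N, if the wrist force passes 120 N, or if a joint passes its speed limit or range.

## Working session

There is one attempt and no reset: what is moved stays moved. The work goes in short steps, Python scripts to look and compute and a shell command to move; the robot and the scene stay as the last step left them, time stands still between calls to the robot, and variables do not carry over. Pictures are saved under pics/ and viewed, and the job is handed in when it is done.

```bash
mkdir -p pics
python3 - <<'E'
from plant import get_state, read_camera
import cv2,json
s=get_state();print(s)
for n in("scene","side","wrist"):
    c=read_camera(n);cv2.imwrite(f"pics/{n}0.png",c["frame"][:,:,::-1]);print(n,c["intrinsics"],c["R"],c["t"])
E
```

```text
{'time': 0.0, 'qpos': array([ 9.92018875e-01,  2.87207407e-01,  1.57813954e+00, -2.00476798e-05,
        1.27860504e+00, -1.49983473e-01]), 'dq': array([ 1.19216190e-03, -1.01559151e-03, -6.14994803e-04, -8.90754691e-05,
        3.34230496e-04, -1.43704205e-03]), 'joint_efforts': array([-3.99178534e-04, -4.06000972e+01, -2.92619634e+01, -2.02844212e-04,
        5.87258226e-03,  9.83607521e-06]), 'eef_pos': array([0.28048015, 0.61370548, 0.40333915]), 'tcp_rot': array([ 8.41358136e-01,  5.40476730e-01, -1.07272591e-03,  4.90873661e-04]), 'contact_force': array([-0.20124287,  0.10961637, -0.75730977]), 'wrist_torque': array([-0.0437031 , -0.0309087 , -0.02186675]), 'opening': 1.0009395156488203}
scene [[430.69793766   0.         255.88904184]
 [  0.         430.69793766 192.16923432]
 [  0.           0.           1.        ]] [[ 0.85746684  0.51453345  0.00243761]
 [ 0.31898922 -0.52786444 -0.78714993]
 [-0.40372824  0.67573253 -0.61675688]] [-0.47884844 -0.04783945  1.27374966]
side [[368.70564743   0.         256.29630275]
 [  0.         368.70564743 192.61615315]
 [  0.           0.           1.        ]] [[ 7.92103214e-01 -6.10387041e-01 -3.98871680e-04]
 [-3.45572241e-01 -4.47912484e-01 -8.24593374e-01]
 [ 5.03142450e-01  6.53300901e-01 -5.65725736e-01]] [-0.34056115  0.26505325  0.71339356]
wrist [[264.70069487   0.         255.50780652]
 [  0.         264.70069487 191.43902611]
 [  0.           0.           1.        ]] [[ 0.41632089  0.90921631 -0.00161962]
 [ 0.86187493 -0.39407519  0.31918074]
 [ 0.28956609 -0.13427752 -0.94769248]] [-0.67192874 -0.0422667   0.38039667]
```

View pics/scene0.png

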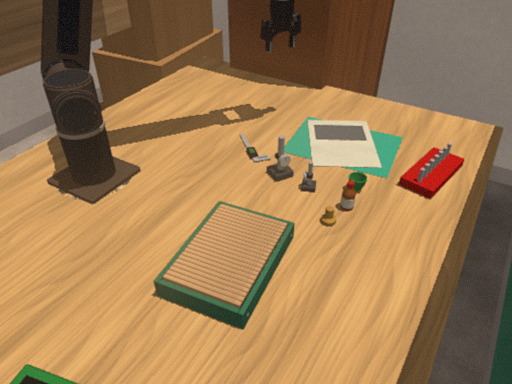

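View pics/side0.png

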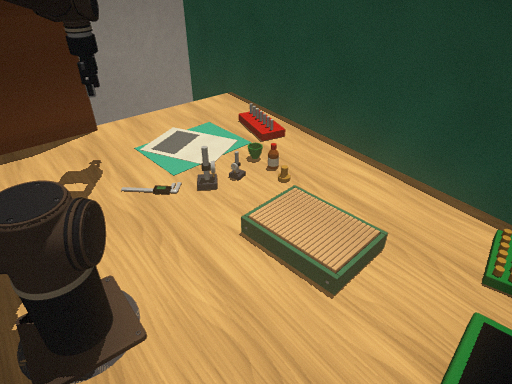

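View pics/wrist0.png

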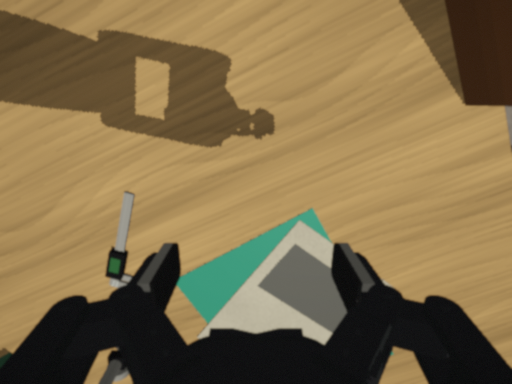

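The scene view shows the deck around (228,258), the larger stand at about (280,165), and the small look-alike stand at (308,180). The bottle, bush, bowl and caliper are near by. I'll zoom in.

Run:
```python
import cv2,numpy as np
a=cv2.imread("pics/scene0.png");b=cv2.imread("pics/side0.png")
cv2.imwrite("pics/z1.png",cv2.resize(a[190:330,150:310],None,fx=4,fy=4,interpolation=cv2.INTER_CUBIC))
x=cv2.resize(a[120:230,230:380],None,fx=5,fy=5,interpolation=cv2.INTER_CUBIC)
cv2.imwrite("pics/z2.png",x)
cv2.imwrite("pics/z3.png",cv2.resize(b[130:200,110:300],None,fx=4,fy=4,interpolation=cv2.INTER_CUBIC))
cv2.imwrite("pics/z4.png",cv2.resize(b[180:295,235:395],None,fx=4,fy=4,interpolation=cv2.INTER_CUBIC))
```

```text
(no output)
```

View pics/z1.png

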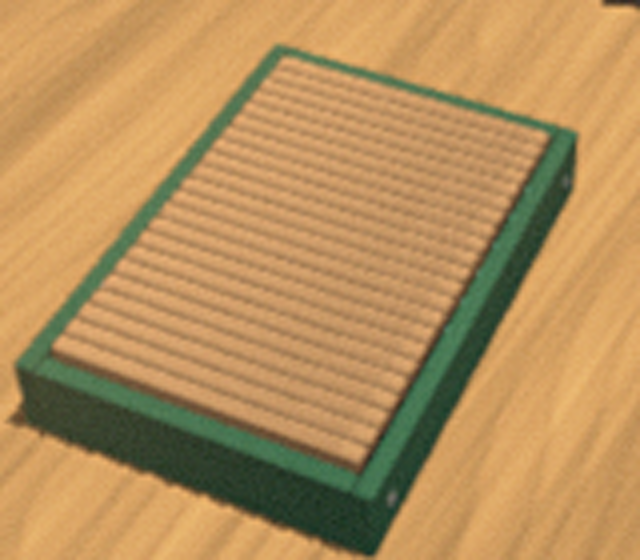

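View pics/z2.png

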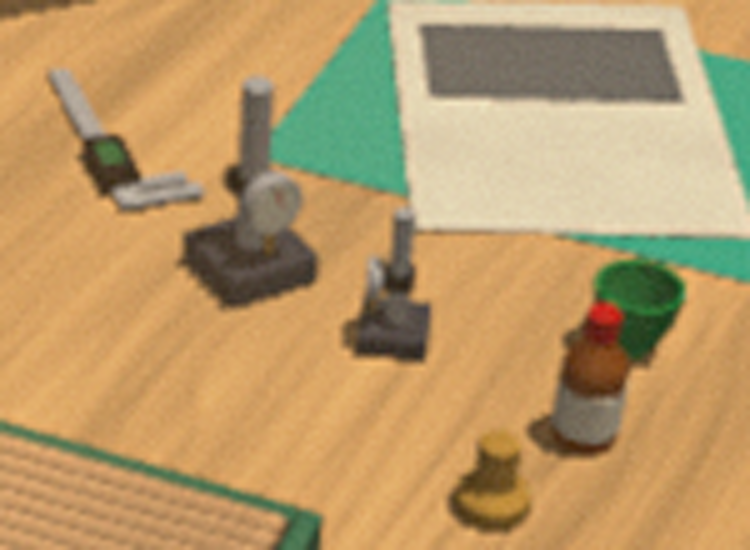

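View pics/z3.png

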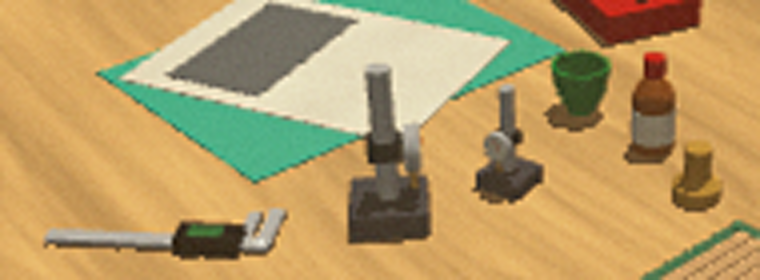

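View pics/z4.png

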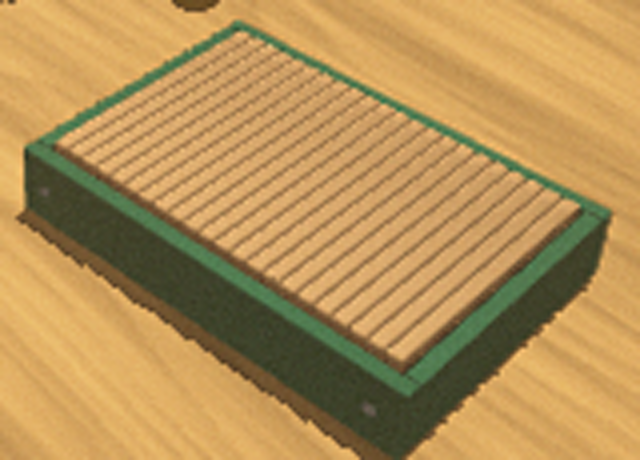

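```bash
cat > h.py <<'E'
import numpy as np
from plant import get_state, read_camera
def ray(c,u,v,z):
    K,R,t=np.array(c["intrinsics"]),np.array(c["R"]),np.array(c["t"])
    d=R.T@np.linalg.inv(K)@np.array([u,v,1.]);o=-R.T@t
    return o+d*(z-o[2])/d[2]
def unz(p,f,o): return ((p[0]+.5)/f-.5+o[0],(p[1]+.5)/f-.5+o[1])
def proj(c,X):
    p=np.array(c["intrinsics"])@(np.array(c["R"])@np.array(X)+np.array(c["t"]));return p[:2]/p[2]
E
python3 - <<'E'
from h import *
np.set_printoptions(precision=4,suppress=True)
sc=read_camera("scene");si=read_camera("side")
A=[ray(sc,*unz(p,4,(150,190)),.05)for p in[(280,45),(577,133),(372,500),(20,368)]]
B=[ray(si,*unz(p,4,(235,180)),.05)for p in[(238,22),(610,213),(408,392),(27,148)]]
for n,Q in(("scene",A),("side",B)):
    Q=np.array(Q);print(n,Q[:,:2].tolist(),"mean",Q.mean(0),"edges",[np.round(np.linalg.norm(Q[i]-Q[(i+1)%4]),4) for i in range(4)],[np.round(np.degrees(np.arctan2(*(Q[(i+1)%4]-Q[i])[1::-1])),2) for i in range(4)])
print("col top",ray(sc,*unz((257,85),5,(230,120)),.13),ray(si,*unz((377,70),4,(110,130)),.13))
P=[ray(sc,*unz(p,5,(230,120)),.022) for p in[(187,231),(237,281),(317,256)]]
print(np.array(P), np.degrees(np.arctan2(*(P[1]-P[0])[1::-1])),np.degrees(np.arctan2(*(P[2]-P[1])[1::-1])))
P=[ray(si,*unz(p,4,(110,130)),.0) for p in[(349,243),(429,238)]]
print(np.array(P), np.degrees(np.arctan2(*(P[1]-P[0])[1::-1])))
print("small base",ray(sc,*unz((397,345),5,(230,120)),0))
print("bush",ray(sc,*unz((493,500),5,(230,120)),0),ray(si,*unz((697,195),4,(110,130)),0))
print("oil",ray(sc,*unz((603,310),5,(230,120)),.085),"pot",ray(sc,*unz((640,285),5,(230,120)),.045))
print("cal",ray(sc,*unz((60,75),5,(230,120)),.01),ray(sc,*unz((200,190),5,(230,120)),.01),ray(sc,*unz((110,200),5,(230,120)),.01))
from scipy.spatial.transform import Rotation as Ro
print(Ro.from_quat(get_state()["tcp_rot"]).as_matrix())
E
```

```text
scene [[0.4214961481650754, 0.047222873688460565], [0.6227399246580447, 0.0707655426721795], [0.6578135324229714, -0.2156097336285595], [0.45744400521170864, -0.24104691625334834]] mean [ 0.5399 -0.0847  0.05  ] edges [np.float64(0.2026), np.float64(0.2885), np.float64(0.202), np.float64(0.2905)] [np.float64(6.67), np.float64(-83.02), np.float64(-172.76), np.float64(97.11)]
side [[0.618622597493616, 0.06968612153707299], [0.6534111930105525, -0.21700862652611824], [0.45343759191156946, -0.23963603062499877], [0.4166765375127519, 0.043976391396105985]] mean [ 0.5355 -0.0857  0.05  ] edges [np.float64(0.2888), np.float64(0.2012), np.float64(0.286), np.float64(0.2036)] [np.float64(-83.08), np.float64(-173.54), np.float64(97.39), np.float64(7.26)]
col top [0.4654 0.2906 0.13  ] [0.4618 0.2883 0.13  ]
[[0.4271 0.283  0.022 ]
 [0.4768 0.2539 0.022 ]
 [0.5049 0.3    0.022 ]] -30.24980909150271 58.66809494711642
[[0.4213 0.2817 0.    ]
 [0.4726 0.2507 0.    ]] -31.1965008802983
small base [0.5709 0.2736 0.    ]
bush [0.671  0.1792 0.    ] [0.6732 0.1729 0.    ]
oil [0.6911 0.252  0.085 ] pot [0.6852 0.3384 0.045 ]
cal [0.2542 0.4139 0.01  ] [0.4033 0.3412 0.01  ] [0.3613 0.3028 0.01  ]
[[ 0.4158  0.9095 -0.0006]
 [ 0.9095 -0.4158 -0.001 ]
 [-0.0011 -0.0002 -1.    ]]
```

Deck centre ≈ (0.538, -0.085), with its x axis at 7° (two views agree to about 4 mm). Stand ≈ (0.465, 0.291), with its dial facing -31°. I'll start with the gripper closed and move over the deck's +y end.

```bash
python3 -m jog '[{"grip":1,"x":-25.4,"y":26.7},{"grip":1,"x":-25.4,"y":26.7},{"grip":1,"x":-25.4,"y":26.7},{"grip":1,"x":-25.4,"y":26.7},{"grip":1,"x":-25.4,"y":26.7},{"grip":1,"x":-25.4,"y":26.7},{"grip":1,"x":-25.4,"y":26.7},{"grip":1,"x":-25.4,"y":26.7}]' 40
python3 -m jog '[{"grip":1,"x":-25.4,"y":26.7},{"grip":1,"x":-25.4,"y":26.7},{"grip":1,"x":-25.4,"y":26.7},{"grip":1,"x":-25.4,"y":26.7},{"grip":1,"x":-25.4,"y":26.7},{"grip":1,"x":-25.4,"y":26.7},{"grip":1,"x":-25.4,"y":26.7},{"grip":1,"x":-25.4,"y":26.7}]'
python3 -m jog '[{"grip":1,"x":-25.4,"y":26.7},{"grip":1,"x":-25.4,"y":26.7},{"grip":1,"rz":7},{"grip":1,"rz":7},{"grip":1,"rz":7},{"grip":1,"rz":7},{"grip":1,"rz":7},{"grip":1,"rz":7}]'
python3 -m jog '[{"grip":1,"rz":7},{"grip":1,"rz":7},{"grip":1,"rz":2.4},{"grip":1,"z":35},{"grip":1,"z":35},{"grip":1,"z":35},{"grip":1},{"grip":1}]'
python3 - <<'E'
from h import *
from scipy.spatial.transform import Rotation as Ro
s=get_state();print(s["eef_pos"],Ro.from_quat(s["tcp_rot"]).as_matrix().round(4))
E
```

```text
[0.28055957 0.61380429 0.40404871] [[ 4.158e-01  9.095e-01 -6.000e-04]
 [ 9.095e-01 -4.158e-01 -1.000e-03]
 [-1.100e-03 -2.000e-04 -1.000e+00]]$[0]: bad value
$[0]: bad value
$[0]: bad value
$[0]: bad value
```

```bash
python3 -m jog '[{"grip":1.0,"x":0,"y":0,"z":0,"rx":0,"ry":0,"rz":0}]' 40;  python3 -m jog --help 2>&1 | head
```

```text
time: 0.33
eef_pos: [0.2806, 0.6138, 0.4044]
tcp_rot: [0.841, 0.54, -0.0, 0.0]
contact_force: [-0.4, -0.8, 0.2]
opening: 0.88
invalid input: not JSON, or not a number
```

```bash
python3 -m jog '[{"grip":0.9,"x":-25.4,"y":26.7,"z":0,"rx":0,"ry":0,"rz":0}]'
```

```text
time: 0.42
eef_pos: [0.2927, 0.5822, 0.4041]
tcp_rot: [0.84, 0.542, 0.0, -0.001]
contact_force: [1.0, -1.6, 0.2]
opening: 0.745
```

All seven keys are required in each row. Continuing.

```bash
python3 -m jog '[{"grip":1,"x":-25.4,"y":26.7,"z":0,"rx":0,"ry":0,"rz":0},{"grip":1,"x":-25.4,"y":26.7,"z":0,"rx":0,"ry":0,"rz":0},{"grip":1,"x":-25.4,"y":26.7,"z":0,"rx":0,"ry":0,"rz":0},{"grip":1,"x":-25.4,"y":26.7,"z":0,"rx":0,"ry":0,"rz":0},{"grip":1,"x":-25.4,"y":26.7,"z":0,"rx":0,"ry":0,"rz":0},{"grip":1,"x":-25.4,"y":26.7,"z":0,"rx":0,"ry":0,"rz":0},{"grip":1,"x":-25.4,"y":26.7,"z":0,"rx":0,"ry":0,"rz":0},{"grip":1,"x":-25.4,"y":26.7,"z":0,"rx":0,"ry":0,"rz":0}]'
python3 -m jog '[{"grip":1,"x":-25.4,"y":26.7,"z":0,"rx":0,"ry":0,"rz":0},{"grip":1,"x":-25.4,"y":26.7,"z":0,"rx":0,"ry":0,"rz":0},{"grip":1,"x":-25.4,"y":26.7,"z":0,"rx":0,"ry":0,"rz":0},{"grip":1,"x":-25.4,"y":26.7,"z":0,"rx":0,"ry":0,"rz":0},{"grip":1,"x":-25.4,"y":26.7,"z":0,"rx":0,"ry":0,"rz":0},{"grip":1,"x":-25.4,"y":26.7,"z":0,"rx":0,"ry":0,"rz":0},{"grip":1,"x":-25.4,"y":26.7,"z":0,"rx":0,"ry":0,"rz":0},{"grip":1,"x":-25.4,"y":26.7,"z":0,"rx":0,"ry":0,"rz":0}]'
python3 -m jog '[{"grip":1,"x":-25.4,"y":26.7,"z":0,"rx":0,"ry":0,"rz":0},{"grip":1,"x":0,"y":0,"z":0,"rx":0,"ry":0,"rz":7},{"grip":1,"x":0,"y":0,"z":0,"rx":0,"ry":0,"rz":7},{"grip":1,"x":0,"y":0,"z":0,"rx":0,"ry":0,"rz":7},{"grip":1,"x":0,"y":0,"z":0,"rx":0,"ry":0,"rz":7},{"grip":1,"x":0,"y":0,"z":0,"rx":0,"ry":0,"rz":7},{"grip":1,"x":0,"y":0,"z":0,"rx":0,"ry":0,"rz":7},{"grip":1,"x":0,"y":0,"z":0,"rx":0,"ry":0,"rz":7}]'
python3 -m jog '[{"grip":1,"x":0,"y":0,"z":0,"rx":0,"ry":0,"rz":7},{"grip":1,"x":0,"y":0,"z":0,"rx":0,"ry":0,"rz":2.4},{"grip":1,"x":0,"y":0,"z":35,"rx":0,"ry":0,"rz":0},{"grip":1,"x":0,"y":0,"z":35,"rx":0,"ry":0,"rz":0},{"grip":1,"x":0,"y":0,"z":35,"rx":0,"ry":0,"rz":0},{"grip":1,"x":0,"y":0,"z":35,"rx":0,"ry":0,"rz":0},{"grip":1,"x":0,"y":0,"z":0,"rx":0,"ry":0,"rz":0},{"grip":1,"x":0,"y":0,"z":0,"rx":0,"ry":0,"rz":0}]'
python3 - <<'E'
from h import *
import cv2
from scipy.spatial.transform import Rotation as Ro
s=get_state();print(s["eef_pos"],s["contact_force"],s["qpos"],Ro.from_quat(s["tcp_rot"]).as_matrix().round(4))
a=read_camera("scene")["frame"];b=read_camera("side")["frame"]
w=np.hstack([cv2.resize(a[130:300,150:320],None,fx=2.3,fy=2.3),cv2.resize(b[100:270,220:390],None,fx=2.3,fy=2.3)])
cv2.imwrite("pics/p1.png",w[:,:,::-1])
E
```

```text
time: 1.08
eef_pos: [0.4043, 0.3044, 0.405]
tcp_rot: [0.841, 0.541, 0.0, 0.0]
contact_force: [0.7, -0.7, 0.9]
opening: -0.004
time: 1.75
eef_pos: [0.5141, 0.0306, 0.405]
tcp_rot: [0.841, 0.54, 0.0, 0.0]
contact_force: [0.2, 0.0, -0.0]
opening: 0.002
time: 2.42
eef_pos: [0.5276, -0.0018, 0.4048]
tcp_rot: [0.99, 0.14, 0.0, 0.0]
contact_force: [-0.8, 0.6, 0.2]
opening: -0.001
time: 3.08
eef_pos: [0.5269, -0.0016, 0.2631]
tcp_rot: [0.998, 0.061, -0.002, -0.001]
contact_force: [0.4, -0.1, 0.1]
opening: 0.001
[ 0.5268812  -0.00159689  0.263128  ] [ 0.4292439  -0.13079795  0.11002318] [-1.95728386e-01  1.28786788e-01  2.04275723e+00  3.21073604e-05
  9.75078870e-01 -3.18455862e-01] [[ 0.9925  0.1224 -0.0049]
 [ 0.1224 -0.9925  0.001 ]
 [-0.0048 -0.0016 -1.    ]]
```

View pics/p1.png

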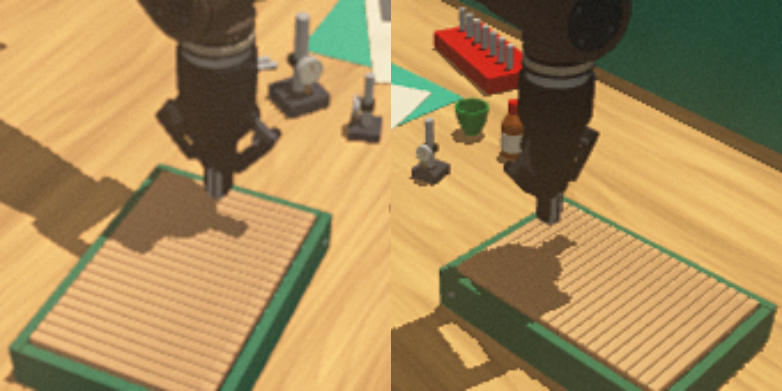

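Fingertips are centred over the slats' +y end. Descending, then stepping down gently.

```bash
python3 -m jog '[{"grip":1,"x":0,"y":0,"z":20,"rx":0,"ry":0,"rz":0},{"grip":1,"x":0,"y":0,"z":13,"rx":0,"ry":0,"rz":0},{"grip":1,"x":0,"y":0,"z":0,"rx":0,"ry":0,"rz":0},{"grip":1,"x":0,"y":0,"z":0,"rx":0,"ry":0,"rz":0}]'
python3 -m jog '[{"grip":1,"x":0,"y":0,"z":2,"rx":0,"ry":0,"rz":0},{"grip":1,"x":0,"y":0,"z":0,"rx":0,"ry":0,"rz":0}]'
python3 -m jog '[{"grip":1,"x":0,"y":0,"z":0.5,"rx":0,"ry":0,"rz":0},{"grip":1,"x":0,"y":0,"z":0,"rx":0,"ry":0,"rz":0}]'
python3 -m jog '[{"grip":1,"x":0,"y":0,"z":0.5,"rx":0,"ry":0,"rz":0},{"grip":1,"x":0,"y":0,"z":0,"rx":0,"ry":0,"rz":0}]'
python3 -m jog '[{"grip":1,"x":0,"y":0,"z":0.5,"rx":0,"ry":0,"rz":0},{"grip":1,"x":0,"y":0,"z":0,"rx":0,"ry":0,"rz":0}]'
```

```text
time: 3.52
eef_pos: [0.5285, -0.0019, 0.2339]
tcp_rot: [0.998, 0.061, 0.002, 0.0]
contact_force: [-0.3, -0.6, 0.5]
opening: 0.002
time: 3.68
eef_pos: [0.5284, -0.0019, 0.2316]
tcp_rot: [0.998, 0.061, 0.002, 0.0]
contact_force: [-0.0, -0.6, -1.2]
opening: -0.001
time: 3.85
eef_pos: [0.5279, -0.0018, 0.23]
tcp_rot: [0.998, 0.061, 0.001, 0.0]
contact_force: [0.6, -0.5, -0.5]
opening: -0.0
time: 4.02
eef_pos: [0.5276, -0.0017, 0.2288]
tcp_rot: [0.998, 0.061, 0.0, 0.0]
contact_force: [0.3, 0.0, 0.1]
opening: 0.002
time: 4.18
eef_pos: [0.5276, -0.0017, 0.2281]
tcp_rot: [0.998, 0.061, -0.0, -0.0]
contact_force: [-0.3, 0.1, 0.9]
opening: -0.0
```

```bash
python3 -m jog '[{"grip":1,"x":0,"y":0,"z":1,"rx":0,"ry":0,"rz":0},{"grip":1,"x":0,"y":0,"z":0,"rx":0,"ry":0,"rz":0},{"grip":1,"x":0,"y":0,"z":0,"rx":0,"ry":0,"rz":0}]'
python3 -m jog '[{"grip":1,"x":0,"y":0,"z":1,"rx":0,"ry":0,"rz":0},{"grip":1,"x":0,"y":0,"z":0,"rx":0,"ry":0,"rz":0},{"grip":1,"x":0,"y":0,"z":0,"rx":0,"ry":0,"rz":0}]'
python3 -m jog '[{"grip":1,"x":0,"y":0,"z":0.5,"rx":0,"ry":0,"rz":0},{"grip":1,"x":0,"y":0,"z":0,"rx":0,"ry":0,"rz":0},{"grip":1,"x":0,"y":0,"z":0,"rx":0,"ry":0,"rz":0}]'
```

```text
time: 4.43
eef_pos: [0.5277, -0.0017, 0.2272]
tcp_rot: [0.998, 0.061, -0.0, -0.0]
contact_force: [0.7, -1.0, 1.3]
opening: 0.002
time: 4.68
eef_pos: [0.5277, -0.0018, 0.2263]
tcp_rot: [0.998, 0.061, 0.0, 0.0]
contact_force: [-0.3, 0.6, 0.6]
opening: -0.004
time: 4.93
eef_pos: [0.5277, -0.0018, 0.2258]
tcp_rot: [0.998, 0.061, 0.0, 0.0]
contact_force: [0.2, 0.3, 1.2]
opening: -0.002
```

Soft there: about 0.5 N/mm. Scanning along in 24 mm steps with 2 mm presses.

```bash
python3 -m jog '[{"grip":1,"x":0,"y":0,"z":-8,"rx":0,"ry":0,"rz":0},{"grip":1,"x":0,"y":12,"z":0,"rx":0,"ry":0,"rz":0},{"grip":1,"x":0,"y":12,"z":0,"rx":0,"ry":0,"rz":0},{"grip":1,"x":0,"y":0,"z":5,"rx":0,"ry":0,"rz":0},{"grip":1,"x":0,"y":0,"z":3,"rx":0,"ry":0,"rz":0},{"grip":1,"x":0,"y":0,"z":0,"rx":0,"ry":0,"rz":0},{"grip":1,"x":0,"y":0,"z":0,"rx":0,"ry":0,"rz":0},{"grip":1,"x":0,"y":0,"z":0,"rx":0,"ry":0,"rz":0}]'
python3 -m jog '[{"grip":1,"x":0,"y":0,"z":0,"rx":0,"ry":0,"rz":0}]' | grep -E "eef|cont"
python3 -m jog '[{"grip":1,"x":0,"y":0,"z":0,"rx":0,"ry":0,"rz":0}]' | grep -E "eef|cont"
```

```text
time: 5.6
eef_pos: [0.5312, -0.0267, 0.2268]
tcp_rot: [0.998, 0.062, 0.001, 0.001]
contact_force: [-1.6, -3.9, 6.7]
opening: 0.002
eef_pos: [0.5312, -0.0267, 0.2268]
contact_force: [-1.7, -3.5, 6.3]
eef_pos: [0.5312, -0.0267, 0.2269]
contact_force: [-2.4, -4.7, 7.2]
```

```bash
python3 -m jog '[{"grip":1,"x":0,"y":0,"z":-8,"rx":0,"ry":0,"rz":0},{"grip":1,"x":0,"y":12,"z":0,"rx":0,"ry":0,"rz":0},{"grip":1,"x":0,"y":12,"z":0,"rx":0,"ry":0,"rz":0},{"grip":1,"x":0,"y":0,"z":5,"rx":0,"ry":0,"rz":0},{"grip":1,"x":0,"y":0,"z":3,"rx":0,"ry":0,"rz":0},{"grip":1,"x":0,"y":0,"z":0,"rx":0,"ry":0,"rz":0},{"grip":1,"x":0,"y":0,"z":0,"rx":0,"ry":0,"rz":0},{"grip":1,"x":0,"y":0,"z":0,"rx":0,"ry":0,"rz":0}]'
python3 -m jog '[{"grip":1,"x":0,"y":0,"z":0,"rx":0,"ry":0,"rz":0}]' | grep -E "eef|cont"
python3 -m jog '[{"grip":1,"x":0,"y":0,"z":0,"rx":0,"ry":0,"rz":0}]' | grep -E "eef|cont"
```

```text
time: 6.43
eef_pos: [0.534, -0.0504, 0.2268]
tcp_rot: [0.998, 0.062, 0.0, 0.001]
contact_force: [-1.7, -4.4, 7.6]
opening: 0.002
eef_pos: [0.534, -0.0504, 0.2268]
contact_force: [-2.8, -4.6, 6.7]
eef_pos: [0.534, -0.0504, 0.2268]
contact_force: [-2.5, -4.0, 7.6]
```

```bash
python3 -m jog '[{"grip":1,"x":0,"y":0,"z":-8,"rx":0,"ry":0,"rz":0},{"grip":1,"x":0,"y":12,"z":0,"rx":0,"ry":0,"rz":0},{"grip":1,"x":0,"y":12,"z":0,"rx":0,"ry":0,"rz":0},{"grip":1,"x":0,"y":0,"z":5,"rx":0,"ry":0,"rz":0},{"grip":1,"x":0,"y":0,"z":3,"rx":0,"ry":0,"rz":0},{"grip":1,"x":0,"y":0,"z":0,"rx":0,"ry":0,"rz":0},{"grip":1,"x":0,"y":0,"z":0,"rx":0,"ry":0,"rz":0},{"grip":1,"x":0,"y":0,"z":0,"rx":0,"ry":0,"rz":0}]'
python3 -m jog '[{"grip":1,"x":0,"y":0,"z":0,"rx":0,"ry":0,"rz":0}]' | grep -E "eef|cont"
python3 -m jog '[{"grip":1,"x":0,"y":0,"z":0,"rx":0,"ry":0,"rz":0}]' | grep -E "eef|cont"
```

```text
time: 7.27
eef_pos: [0.537, -0.0742, 0.2266]
tcp_rot: [0.998, 0.062, 0.0, 0.001]
contact_force: [-1.3, -3.7, 6.4]
opening: -0.002
eef_pos: [0.537, -0.0742, 0.2266]
contact_force: [-0.6, -4.5, 6.9]
eef_pos: [0.5369, -0.0742, 0.2266]
contact_force: [-1.6, -4.0, 6.6]
```

```bash
python3 -m jog '[{"grip":1,"x":0,"y":0,"z":-8,"rx":0,"ry":0,"rz":0},{"grip":1,"x":0,"y":12,"z":0,"rx":0,"ry":0,"rz":0},{"grip":1,"x":0,"y":12,"z":0,"rx":0,"ry":0,"rz":0},{"grip":1,"x":0,"y":0,"z":5,"rx":0,"ry":0,"rz":0},{"grip":1,"x":0,"y":0,"z":3,"rx":0,"ry":0,"rz":0},{"grip":1,"x":0,"y":0,"z":0,"rx":0,"ry":0,"rz":0},{"grip":1,"x":0,"y":0,"z":0,"rx":0,"ry":0,"rz":0},{"grip":1,"x":0,"y":0,"z":0,"rx":0,"ry":0,"rz":0}]'
python3 -m jog '[{"grip":1,"x":0,"y":0,"z":0,"rx":0,"ry":0,"rz":0}]' | grep -E "eef|cont"
python3 -m jog '[{"grip":1,"x":0,"y":0,"z":0,"rx":0,"ry":0,"rz":0}]' | grep -E "eef|cont"
```

```text
time: 8.1
eef_pos: [0.5392, -0.0969, 0.2255]
tcp_rot: [0.998, 0.061, -0.001, -0.0]
contact_force: [0.1, -0.9, 1.3]
opening: -0.001
eef_pos: [0.5392, -0.0968, 0.2256]
contact_force: [-0.9, -0.5, 0.7]
eef_pos: [0.5392, -0.0968, 0.2257]
contact_force: [-0.2, -1.6, 1.1]
```

Firm at deck y = 60, 36 and 12; soft at 84 and -12. Now bracketing both edges more finely.

```bash
python3 -m jog '[{"grip":1,"x":0,"y":0,"z":-8,"rx":0,"ry":0,"rz":0},{"grip":1,"x":0,"y":-6,"z":0,"rx":0,"ry":0,"rz":0},{"grip":1,"x":0,"y":-6,"z":0,"rx":0,"ry":0,"rz":0},{"grip":1,"x":0,"y":0,"z":0,"rx":0,"ry":0,"rz":0},{"grip":1,"x":0,"y":0,"z":5,"rx":0,"ry":0,"rz":0},{"grip":1,"x":0,"y":0,"z":3,"rx":0,"ry":0,"rz":0},{"grip":1,"x":0,"y":0,"z":0,"rx":0,"ry":0,"rz":0},{"grip":1,"x":0,"y":0,"z":0,"rx":0,"ry":0,"rz":0}]' >/dev/null
python3 -m jog '[{"grip":1,"x":0,"y":0,"z":0,"rx":0,"ry":0,"rz":0}]' | grep -E "eef|cont"
python3 -m jog '[{"grip":1,"x":0,"y":0,"z":0,"rx":0,"ry":0,"rz":0}]' | grep -E "eef|cont"
python3 -m jog '[{"grip":1,"x":0,"y":0,"z":0,"rx":0,"ry":0,"rz":0}]' | grep -E "time|eef|cont"
```

```text
eef_pos: [0.5379, -0.0851, 0.2256]
contact_force: [-0.1, 1.5, 1.1]
eef_pos: [0.5379, -0.0851, 0.2257]
contact_force: [-0.1, 1.3, 2.3]
time: 9.18
eef_pos: [0.5379, -0.0852, 0.2257]
contact_force: [-0.7, 0.8, 1.4]
```

```bash
python3 -m jog '[{"grip":1,"x":0,"y":0,"z":-8,"rx":0,"ry":0,"rz":0},{"grip":1,"x":0,"y":-6,"z":0,"rx":0,"ry":0,"rz":0},{"grip":1,"x":0,"y":0,"z":0,"rx":0,"ry":0,"rz":0},{"grip":1,"x":0,"y":0,"z":5,"rx":0,"ry":0,"rz":0},{"grip":1,"x":0,"y":0,"z":3,"rx":0,"ry":0,"rz":0},{"grip":1,"x":0,"y":0,"z":0,"rx":0,"ry":0,"rz":0},{"grip":1,"x":0,"y":0,"z":0,"rx":0,"ry":0,"rz":0}]' >/dev/null
python3 -m jog '[{"grip":1,"x":0,"y":0,"z":0,"rx":0,"ry":0,"rz":0}]' | grep -E "eef|cont"
python3 -m jog '[{"grip":1,"x":0,"y":0,"z":0,"rx":0,"ry":0,"rz":0}]' | grep -E "time|eef|cont"
python3 -m jog '[{"grip":1,"x":0,"y":0,"z":-8,"rx":0,"ry":0,"rz":0},{"grip":1,"x":0,"y":-20,"z":0,"rx":0,"ry":0,"rz":0},{"grip":1,"x":0,"y":-20,"z":0,"rx":0,"ry":0,"rz":0},{"grip":1,"x":0,"y":-20,"z":0,"rx":0,"ry":0,"rz":0},{"grip":1,"x":0,"y":-6,"z":0,"rx":0,"ry":0,"rz":0},{"grip":1,"x":0,"y":0,"z":5,"rx":0,"ry":0,"rz":0},{"grip":1,"x":0,"y":0,"z":3,"rx":0,"ry":0,"rz":0},{"grip":1,"x":0,"y":0,"z":0,"rx":0,"ry":0,"rz":0}]' >/dev/null
python3 -m jog '[{"grip":1,"x":0,"y":0,"z":0,"rx":0,"ry":0,"rz":0},{"grip":1,"x":0,"y":0,"z":0,"rx":0,"ry":0,"rz":0}]' | grep -E "eef|cont"
python3 -m jog '[{"grip":1,"x":0,"y":0,"z":0,"rx":0,"ry":0,"rz":0}]' | grep -E "time|eef|cont"
```

```text
eef_pos: [0.5371, -0.0791, 0.2256]
contact_force: [0.1, 1.6, 1.3]
time: 9.93
eef_pos: [0.5371, -0.0791, 0.2257]
contact_force: [-0.6, 0.8, 1.5]
eef_pos: [0.5296, -0.014, 0.2268]
contact_force: [-1.8, 5.0, 6.9]
time: 10.85
eef_pos: [0.5296, -0.014, 0.2267]
contact_force: [-2.9, 5.6, 7.1]
```

```bash
python3 -m jog '[{"grip":1,"x":0,"y":0,"z":-8,"rx":0,"ry":0,"rz":0},{"grip":1,"x":0,"y":-6,"z":0,"rx":0,"ry":0,"rz":0},{"grip":1,"x":0,"y":0,"z":0,"rx":0,"ry":0,"rz":0},{"grip":1,"x":0,"y":0,"z":5,"rx":0,"ry":0,"rz":0},{"grip":1,"x":0,"y":0,"z":3,"rx":0,"ry":0,"rz":0},{"grip":1,"x":0,"y":0,"z":0,"rx":0,"ry":0,"rz":0},{"grip":1,"x":0,"y":0,"z":0,"rx":0,"ry":0,"rz":0}]' >/dev/null
python3 -m jog '[{"grip":1,"x":0,"y":0,"z":0,"rx":0,"ry":0,"rz":0}]' | grep -E "eef|cont"
python3 -m jog '[{"grip":1,"x":0,"y":0,"z":0,"rx":0,"ry":0,"rz":0}]' | grep -E "time|eef|cont"
```

```text
eef_pos: [0.5287, -0.0079, 0.2262]
contact_force: [-1.9, -0.6, 5.2]
time: 11.6
eef_pos: [0.5286, -0.0079, 0.2262]
contact_force: [-1.4, -0.4, 6.6]
```

```bash
python3 -m jog '[{"grip":1,"x":0,"y":0,"z":-8,"rx":0,"ry":0,"rz":0},{"grip":1,"x":0,"y":-3,"z":0,"rx":0,"ry":0,"rz":0},{"grip":1,"x":0,"y":0,"z":0,"rx":0,"ry":0,"rz":0},{"grip":1,"x":0,"y":0,"z":5,"rx":0,"ry":0,"rz":0},{"grip":1,"x":0,"y":0,"z":3,"rx":0,"ry":0,"rz":0},{"grip":1,"x":0,"y":0,"z":0,"rx":0,"ry":0,"rz":0},{"grip":1,"x":0,"y":0,"z":0,"rx":0,"ry":0,"rz":0}]' >/dev/null
python3 -m jog '[{"grip":1,"x":0,"y":0,"z":0,"rx":0,"ry":0,"rz":0}]' | grep -E "eef|cont"
python3 -m jog '[{"grip":1,"x":0,"y":0,"z":0,"rx":0,"ry":0,"rz":0}]' | grep -E "time|eef|cont"
python3 -m jog '[{"grip":1,"x":0,"y":0,"z":-8,"rx":0,"ry":0,"rz":0},{"grip":1,"x":0,"y":24,"z":0,"rx":0,"ry":0,"rz":0},{"grip":1,"x":0,"y":24,"z":0,"rx":0,"ry":0,"rz":0},{"grip":1,"x":0,"y":24,"z":0,"rx":0,"ry":0,"rz":0},{"grip":1,"x":0,"y":0,"z":0,"rx":0,"ry":0,"rz":0},{"grip":1,"x":0,"y":0,"z":5,"rx":0,"ry":0,"rz":0},{"grip":1,"x":0,"y":0,"z":3,"rx":0,"ry":0,"rz":0},{"grip":1,"x":0,"y":0,"z":0,"rx":0,"ry":0,"rz":0}]' >/dev/null
python3 -m jog '[{"grip":1,"x":0,"y":0,"z":0,"rx":0,"ry":0,"rz":0},{"grip":1,"x":0,"y":0,"z":0,"rx":0,"ry":0,"rz":0}]' | grep -E "eef|cont"
python3 -m jog '[{"grip":1,"x":0,"y":0,"z":0,"rx":0,"ry":0,"rz":0}]' | grep -E "time|eef|cont"
```

```text
eef_pos: [0.5279, -0.0047, 0.2255]
contact_force: [-0.4, 1.0, 1.3]
time: 12.35
eef_pos: [0.5279, -0.0047, 0.2256]
contact_force: [-0.2, 0.4, 1.7]
eef_pos: [0.537, -0.0758, 0.2264]
contact_force: [-1.3, -3.7, 3.9]
time: 13.27
eef_pos: [0.537, -0.0759, 0.2263]
contact_force: [-1.3, -3.6, 5.2]
```

Edges at deck y ≈ 7.8 and 79.4 (finger-centre positions), so the bearer's middle is at ≈ 43.6 mm, i.e. world (0.532, -0.042). Going up and over to the stand.

```bash
python3 -m jog '[{"grip":1,"x":0,"y":0,"z":-38,"rx":0,"ry":0,"rz":0},{"grip":1,"x":0,"y":0,"z":-38,"rx":0,"ry":0,"rz":0},{"grip":1,"x":0,"y":0,"z":-38,"rx":0,"ry":0,"rz":0},{"grip":1,"x":0,"y":0,"z":-38,"rx":0,"ry":0,"rz":0},{"grip":0.3,"x":-2.7,"y":-37.3,"z":0,"rx":0,"ry":0,"rz":0},{"grip":0.3,"x":-2.7,"y":-37.3,"z":0,"rx":0,"ry":0,"rz":0},{"grip":0.3,"x":-2.7,"y":-37.3,"z":0,"rx":0,"ry":0,"rz":0},{"grip":0.3,"x":-2.7,"y":-37.3,"z":0,"rx":0,"ry":0,"rz":0}]'
python3 -m jog '[{"grip":0.3,"x":-2.7,"y":-37.3,"z":0,"rx":0,"ry":0,"rz":0},{"grip":0.3,"x":-2.7,"y":-37.3,"z":0,"rx":0,"ry":0,"rz":0},{"grip":0.3,"x":-2.7,"y":-37.3,"z":0,"rx":0,"ry":0,"rz":0},{"grip":0.3,"x":-2.7,"y":-37.3,"z":0,"rx":0,"ry":0,"rz":0},{"grip":0.3,"x":-2.7,"y":-37.3,"z":0,"rx":0,"ry":0,"rz":0},{"grip":0.3,"x":-2.7,"y":-37.3,"z":0,"rx":0,"ry":0,"rz":0},{"grip":0.3,"x":0,"y":0,"z":0,"rx":0,"ry":0,"rz":-6.5},{"grip":0.3,"x":0,"y":0,"z":0,"rx":0,"ry":0,"rz":-6.5}]'
python3 -m jog '[{"grip":0.3,"x":0,"y":0,"z":0,"rx":0,"ry":0,"rz":-6.5},{"grip":0.3,"x":0,"y":0,"z":0,"rx":0,"ry":0,"rz":-6.5},{"grip":0.3,"x":0,"y":0,"z":0,"rx":0,"ry":0,"rz":-6.5},{"grip":0.3,"x":0,"y":0,"z":0,"rx":0,"ry":0,"rz":-6.5},{"grip":0.3,"x":0,"y":0,"z":0,"rx":0,"ry":0,"rz":-6.5},{"grip":0.3,"x":0,"y":0,"z":0,"rx":0,"ry":0,"rz":-6.5},{"grip":0.3,"x":0,"y":0,"z":0,"rx":0,"ry":0,"rz":0},{"grip":0.3,"x":0,"y":0,"z":0,"rx":0,"ry":0,"rz":0}]'
python3 - <<'E'
from h import *
import cv2
from scipy.spatial.transform import Rotation as Ro
s=get_state();print(s["eef_pos"],s["qpos"],Ro.from_quat(s["tcp_rot"]).as_matrix().round(4))
c=read_camera("wrist");cv2.imwrite("pics/w2.png",c["frame"][:,:,::-1])
print(c["R"],c["t"])
for z in(.022,.13):print(proj(c,(.465,.291,z)))
a=read_camera("scene")["frame"][60:230,200:390];b=read_camera("side")["frame"][60:230,130:320]
cv2.imwrite("pics/p2.png",np.hstack([cv2.resize(k,None,fx=2.1,fy=2.1) for k in(a,b)])[:,:,::-1])
E
```

```text
time: 13.93
eef_pos: [0.5066, 0.0726, 0.3769]
tcp_rot: [0.998, 0.061, -0.001, -0.001]
contact_force: [1.1, 1.3, 0.0]
opening: 0.565
time: 14.6
eef_pos: [0.4625, 0.2935, 0.3763]
tcp_rot: [0.984, 0.179, -0.001, -0.001]
contact_force: [0.1, -0.3, 0.3]
opening: 0.702
time: 15.27
eef_pos: [0.4637, 0.2911, 0.3766]
tcp_rot: [0.871, 0.492, -0.001, -0.001]
contact_force: [-1.3, -0.4, 0.7]
opening: 0.699
[0.46365718 0.29112199 0.37664874] [ 3.75174096e-01  3.11560192e-02  1.91783573e+00  1.02937985e-03
  1.19460622e+00 -6.53149063e-01] [[ 5.166e-01  8.562e-01 -2.200e-03]
 [ 8.562e-01 -5.166e-01  2.000e-04]
 [-1.000e-03 -2.000e-03 -1.000e+00]]
[[ 5.17071055e-01  8.55942396e-01 -3.73572575e-04]
 [ 8.11689765e-01 -4.90199623e-01  3.17591018e-01]
 [ 2.71656492e-01 -1.64520348e-01 -9.48227718e-01]] [-0.48673612 -0.26708172  0.27590318]
[257.70878695 171.35189618]
[258.63799418 201.74025539]
```

View pics/w2.png

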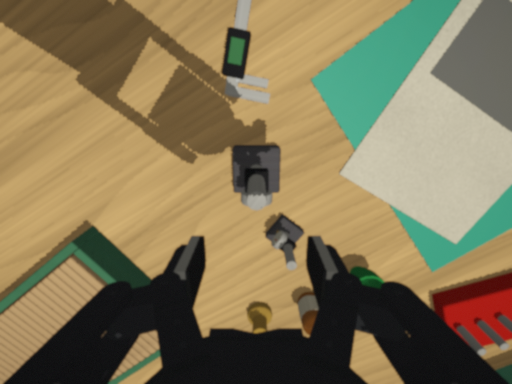

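View pics/p2.png

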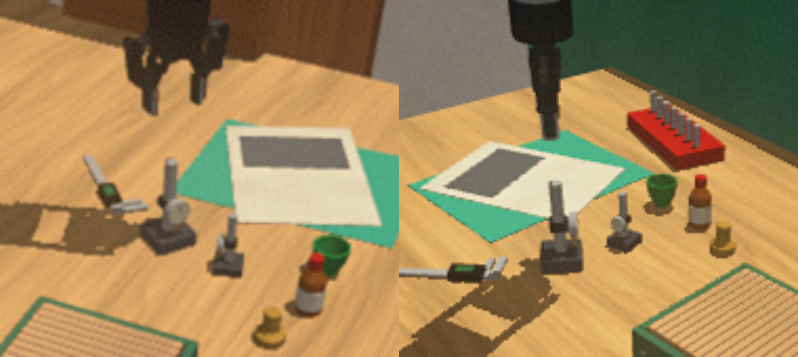

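Run:
```python
import cv2
from h import *
a=cv2.imread("pics/w2.png");cv2.imwrite("pics/w2z.png",cv2.resize(a[130:220,210:310],None,fx=6,fy=6,interpolation=cv2.INTER_CUBIC))
c=read_camera("wrist")
for z in(0,.022,.08,.1,.13,.2):print(z,proj(c,(.4637,.2911,z)))
p=[proj(c,(0.4637+.0,.2911,z)) for z in(.13,)]
```

```text
0 [256.96707754 165.73152716]
0.022 [257.06235937 169.68900249]
0.08 [257.38196439 182.96361165]
0.1 [257.52357308 188.84524626]
0.13 [257.77955513 199.47731199]
0.2 [258.72057947 238.562212  ]
```

View pics/w2z.png

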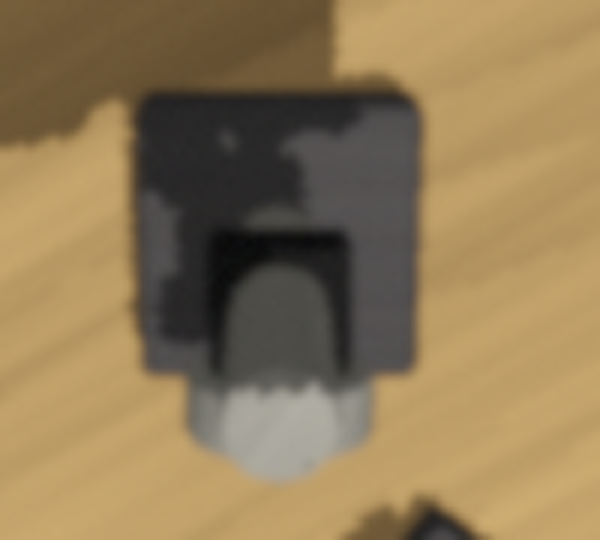

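Run:
```python
from h import *
c=read_camera("wrist")
top=ray(c,*unz((279,430),6,(210,130)),.13)
L=[ray(c,*unz(p,6,(210,130)),.022) for p in[(138,96),(420,96),(415,374),(144,374)]]
L=np.array(L);print(top,L.mean(0),[np.linalg.norm(L[i]-L[i-1]).round(4) for i in range(4)])
print(np.degrees(np.arctan2(*(L[1]-L[0])[1::-1])),np.degrees(np.arctan2(*(L[2]-L[3])[1::-1])))
from scipy.spatial.transform import Rotation as Ro
s=get_state();R=Ro.from_quat(s["tcp_rot"]).as_matrix()
for P in(top,L.mean(0)):print((R.T@(P-s["eef_pos"])*1000).round(1))
```

```text
[0.4645672  0.28889605 0.13      ] [0.46301622 0.29020229 0.022     ] [np.float64(0.0599), np.float64(0.0575), np.float64(0.0599), np.float64(0.0585)]
58.92399415060605 58.919875482222956
[ -1.4   1.4 247.6]
[ -1.1  -0.6 355.6]
```

Stand confirmed at (0.4638, 0.2895), and its yaw matches the tool. Nudging about 1 mm, descending and grasping.

```bash
python3 -m jog '[{"grip":0.3,"x":-1.2,"y":0.5,"z":30,"rx":0,"ry":0,"rz":0},{"grip":0.3,"x":0,"y":0,"z":30,"rx":0,"ry":0,"rz":0},{"grip":0.3,"x":0,"y":0,"z":25,"rx":0,"ry":0,"rz":0},{"grip":0.3,"x":0,"y":0,"z":20,"rx":0,"ry":0,"rz":0},{"grip":0.3,"x":0,"y":0,"z":10,"rx":0,"ry":0,"rz":0},{"grip":0.3,"x":0,"y":0,"z":0,"rx":0,"ry":0,"rz":0},{"grip":0.3,"x":0,"y":0,"z":0,"rx":0,"ry":0,"rz":0}]'
python3 -m jog '[{"grip":1,"x":0,"y":0,"z":0,"rx":0,"ry":0,"rz":0},{"grip":1,"x":0,"y":0,"z":0,"rx":0,"ry":0,"rz":0},{"grip":1,"x":0,"y":0,"z":0,"rx":0,"ry":0,"rz":0},{"grip":1,"x":0,"y":0,"z":0,"rx":0,"ry":0,"rz":0},{"grip":1,"x":0,"y":0,"z":0,"rx":0,"ry":0,"rz":0},{"grip":1,"x":0,"y":0,"z":0,"rx":0,"ry":0,"rz":0}]' 70
python3 -m jog '[{"grip":1,"x":0,"y":0,"z":0,"rx":0,"ry":0,"rz":0}]'
```

```text
time: 16.1
eef_pos: [0.4644, 0.2895, 0.263]
tcp_rot: [0.87, 0.493, -0.0, -0.0]
contact_force: [-0.4, -0.5, 0.3]
opening: 0.703
time: 16.6
eef_pos: [0.4648, 0.2898, 0.2643]
tcp_rot: [0.87, 0.493, 0.002, 0.0]
contact_force: [-0.2, 2.0, 6.0]
opening: 0.191
time: 16.68
eef_pos: [0.4648, 0.2899, 0.2643]
tcp_rot: [0.87, 0.493, 0.002, 0.0]
contact_force: [0.3, 2.4, 6.1]
opening: 0.191
```

```bash
python3 -m jog '[{"grip":1,"x":0,"y":0,"z":-5,"rx":0,"ry":0,"rz":0},{"grip":1,"x":0,"y":0,"z":-20,"rx":0,"ry":0,"rz":0},{"grip":1,"x":0,"y":0,"z":-30,"rx":0,"ry":0,"rz":0},{"grip":1,"x":0,"y":0,"z":-30,"rx":0,"ry":0,"rz":0},{"grip":1,"x":0,"y":0,"z":-20,"rx":0,"ry":0,"rz":0},{"grip":1,"x":0,"y":0,"z":-5,"rx":0,"ry":0,"rz":0},{"grip":1,"x":0,"y":0,"z":0,"rx":0,"ry":0,"rz":0},{"grip":1,"x":0,"y":0,"z":0,"rx":0,"ry":0,"rz":0}]'
python3 - <<'E'
from h import *
import cv2
from scipy.spatial.transform import Rotation as Ro
s=get_state();print(s["eef_pos"],s["wrist_torque"],s["qpos"],Ro.from_quat(s["tcp_rot"]).as_matrix().round(4))
a=read_camera("scene")["frame"][60:230,200:390];b=read_camera("side")["frame"][60:230,130:320]
cv2.imwrite("pics/p3.png",np.hstack([cv2.resize(k,None,fx=2.1,fy=2.1) for k in(a,b)])[:,:,::-1])
cv2.imwrite("pics/w3.png",read_camera("wrist")["frame"][:,:,::-1])
E
```

```text
time: 17.35
eef_pos: [0.4631, 0.289, 0.3695]
tcp_rot: [0.87, 0.493, -0.003, -0.0]
contact_force: [-1.5, -1.1, -9.1]
opening: 0.19
[0.46313999 0.28895713 0.36945833] [-0.01982961  0.02513223  0.00463766] [ 3.71944135e-01  3.54657346e-02  1.92715917e+00 -2.66583112e-04
  1.18511122e+00 -6.58242119e-01] [[ 0.5146  0.8574 -0.0056]
 [ 0.8574 -0.5146 -0.0025]
 [-0.005  -0.0036 -1.    ]]
```

View pics/p3.png

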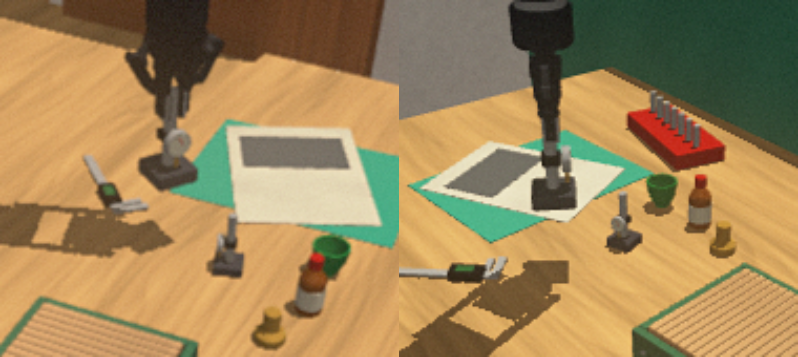

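View pics/w3.png

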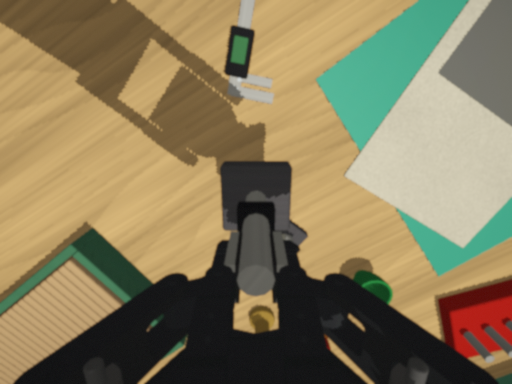

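Grasp is good: the stand hangs upright and the force reads -9 N, as expected. Carrying it over the bearer and turning it square to the deck.

```bash
python3 -m jog '[{"grip":1,"x":-12.4,"y":11.5,"z":0,"rx":0,"ry":0,"rz":0},{"grip":1,"x":-24.8,"y":23,"z":0,"rx":0,"ry":0,"rz":0},{"grip":1,"x":-24.8,"y":23,"z":0,"rx":0,"ry":0,"rz":0},{"grip":1,"x":-24.8,"y":23,"z":0,"rx":0,"ry":0,"rz":0},{"grip":1,"x":-24.8,"y":23,"z":0,"rx":0,"ry":0,"rz":0},{"grip":1,"x":-24.8,"y":23,"z":0,"rx":0,"ry":0,"rz":0},{"grip":1,"x":-24.8,"y":23,"z":0,"rx":0,"ry":0,"rz":0},{"grip":1,"x":-24.8,"y":23,"z":0,"rx":0,"ry":0,"rz":0}]'
python3 -m jog '[{"grip":1,"x":-24.8,"y":23,"z":0,"rx":0,"ry":0,"rz":0},{"grip":1,"x":-24.8,"y":23,"z":0,"rx":0,"ry":0,"rz":0},{"grip":1,"x":-12.4,"y":11.5,"z":0,"rx":0,"ry":0,"rz":0},{"grip":1,"x":0,"y":0,"z":0,"rx":0,"ry":0,"rz":-4},{"grip":1,"x":0,"y":0,"z":0,"rx":0,"ry":0,"rz":-6},{"grip":1,"x":0,"y":0,"z":0,"rx":0,"ry":0,"rz":-6},{"grip":1,"x":0,"y":0,"z":0,"rx":0,"ry":0,"rz":-6},{"grip":1,"x":0,"y":0,"z":0,"rx":0,"ry":0,"rz":-6}]'
python3 -m jog '[{"grip":1,"x":0,"y":0,"z":0,"rx":0,"ry":0,"rz":-6},{"grip":1,"x":0,"y":0,"z":0,"rx":0,"ry":0,"rz":-4},{"grip":1,"x":0,"y":0,"z":0,"rx":0,"ry":0,"rz":0},{"grip":1,"x":0,"y":0,"z":0,"rx":0,"ry":0,"rz":0},{"grip":1,"x":0,"y":0,"z":0,"rx":0,"ry":0,"rz":0}]'
python3 - <<'E'
from h import *
import cv2
from scipy.spatial.transform import Rotation as Ro
s=get_state();R=Ro.from_quat(s["tcp_rot"]).as_matrix();print(s["eef_pos"],s["wrist_torque"],R.round(4))
print("shift",(R.T@(np.array([.5324,-.0419,s["eef_pos"][2]])-s["eef_pos"])*1000).round(1))
a=read_camera("scene")["frame"][110:310,140:330];b=read_camera("side")["frame"][100:300,210:400]
cv2.imwrite("pics/p4.png",np.hstack([cv2.resize(k,None,fx=2.1,fy=2.1) for k in(a,b)])[:,:,::-1])
cv2.imwrite("pics/w4.png",read_camera("wrist")["frame"][:,:,::-1])
E
```

```text
time: 18.17
eef_pos: [0.516, 0.0396, 0.371]
tcp_rot: [0.87, 0.493, -0.001, -0.001]
contact_force: [1.0, 0.4, -7.5]
opening: 0.188
time: 18.83
eef_pos: [0.5334, -0.0417, 0.3706]
tcp_rot: [0.724, 0.69, -0.001, -0.002]
contact_force: [0.2, -0.5, -8.8]
opening: 0.192
time: 19.25
eef_pos: [0.5336, -0.0415, 0.3717]
tcp_rot: [0.663, 0.749, -0.0, -0.001]
contact_force: [0.4, -0.1, -7.9]
opening: 0.191
[ 0.53358027 -0.0415199   0.37174067] [ 0.02873052 -0.00888529 -0.03117731] [[-1.209e-01  9.927e-01 -1.800e-03]
 [ 9.927e-01  1.209e-01  5.000e-04]
 [ 7.000e-04 -1.700e-03 -1.000e+00]]
shift [-0.2 -1.2  0. ]
```

View pics/p4.png

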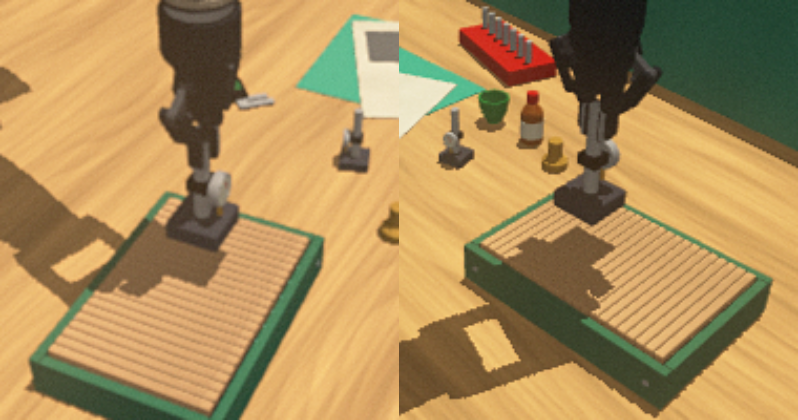

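View pics/w4.png

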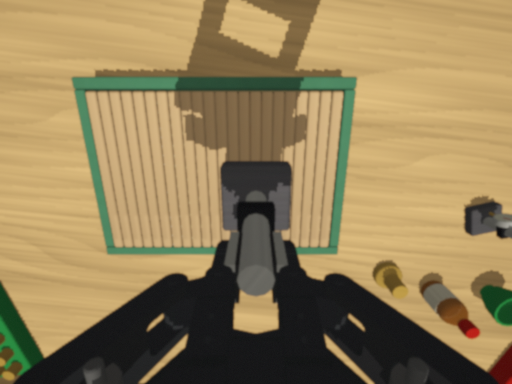

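Run:
```python
from h import *
c=read_camera("wrist")
L=np.array([ray(c,u,v,.05)for u,v in[(73,78.5),(356,78.5),(338,253),(107,253)]])
m=L.mean(0);print(L[:,:2].round(4).tolist(),m,[np.linalg.norm(L[i]-L[i-1]).round(4) for i in range(4)])
a=np.radians(7);ey=np.array([-np.sin(a),np.cos(a)]);ex=np.array([np.cos(a),np.sin(a)])
d=np.array([.5324,-.0419])-m[:2];print("target in deck",d@ex,d@ey)
```

```text
[[0.4521, -0.2409], [0.4173, 0.0448], [0.6188, 0.0713], [0.6541, -0.2181]] [ 0.53558008 -0.08571536  0.05      ] [np.float64(0.2032), np.float64(0.2879), np.float64(0.2033), np.float64(0.2916)]
target in deck 0.002183373198022176 0.04387632619712338
```

Three views agree on the deck pose (target at deck x 2 mm, y 44 mm). Lowering gently while watching the load transfer.

```bash
python3 -m jog '[{"grip":1,"x":-0.5,"y":-1.5,"z":10,"rx":0,"ry":0,"rz":0},{"grip":1,"x":0,"y":0,"z":15,"rx":0,"ry":0,"rz":0},{"grip":1,"x":0,"y":0,"z":12,"rx":0,"ry":0,"rz":0},{"grip":1,"x":0,"y":0,"z":7,"rx":0,"ry":0,"rz":0},{"grip":1,"x":0,"y":0,"z":3,"rx":0,"ry":0,"rz":0},{"grip":1,"x":0,"y":0,"z":0,"rx":0,"ry":0,"rz":0},{"grip":1,"x":0,"y":0,"z":0,"rx":0,"ry":0,"rz":0},{"grip":1,"x":0,"y":0,"z":0,"rx":0,"ry":0,"rz":0}]'
python3 -m jog '[{"grip":1,"x":0,"y":0,"z":2,"rx":0,"ry":0,"rz":0},{"grip":1,"x":0,"y":0,"z":0,"rx":0,"ry":0,"rz":0},{"grip":1,"x":0,"y":0,"z":0,"rx":0,"ry":0,"rz":0}]'
python3 -m jog '[{"grip":1,"x":0,"y":0,"z":2,"rx":0,"ry":0,"rz":0},{"grip":1,"x":0,"y":0,"z":0,"rx":0,"ry":0,"rz":0},{"grip":1,"x":0,"y":0,"z":0,"rx":0,"ry":0,"rz":0}]'
```

```text
time: 20.12
eef_pos: [0.5327, -0.0423, 0.3267]
tcp_rot: [0.662, 0.749, 0.0, 0.001]
contact_force: [-0.8, -0.1, -7.4]
opening: 0.19
time: 20.37
eef_pos: [0.5324, -0.0422, 0.324]
tcp_rot: [0.662, 0.749, 0.0, 0.0]
contact_force: [0.4, 0.0, -7.9]
opening: 0.193
time: 20.62
eef_pos: [0.5322, -0.0422, 0.3216]
tcp_rot: [0.662, 0.749, -0.0, -0.0]
contact_force: [-0.0, 0.1, -7.5]
opening: 0.191
```

```bash
python3 -m jog '[{"grip":1,"x":0,"y":0,"z":2,"rx":0,"ry":0,"rz":0},{"grip":1,"x":0,"y":0,"z":0,"rx":0,"ry":0,"rz":0},{"grip":1,"x":0,"y":0,"z":0,"rx":0,"ry":0,"rz":0},{"grip":1,"x":0,"y":0,"z":0,"rx":0,"ry":0,"rz":0}]'
python3 -m jog '[{"grip":1,"x":0,"y":0,"z":1,"rx":0,"ry":0,"rz":0},{"grip":1,"x":0,"y":0,"z":0,"rx":0,"ry":0,"rz":0},{"grip":1,"x":0,"y":0,"z":0,"rx":0,"ry":0,"rz":0},{"grip":1,"x":0,"y":0,"z":0,"rx":0,"ry":0,"rz":0}]'
```

```text
time: 20.95
eef_pos: [0.5323, -0.0422, 0.3197]
tcp_rot: [0.662, 0.749, -0.0, -0.0]
contact_force: [-0.2, -0.8, -8.0]
opening: 0.191
time: 21.28
eef_pos: [0.5324, -0.0423, 0.3189]
tcp_rot: [0.662, 0.749, 0.0, 0.0]
contact_force: [0.4, -0.2, -7.8]
opening: 0.188
```

```bash
python3 -m jog '[{"grip":1,"x":0,"y":0,"z":1,"rx":0,"ry":0,"rz":0},{"grip":1,"x":0,"y":0,"z":0,"rx":0,"ry":0,"rz":0},{"grip":1,"x":0,"y":0,"z":0,"rx":0,"ry":0,"rz":0},{"grip":1,"x":0,"y":0,"z":0,"rx":0,"ry":0,"rz":0}]'
python3 -m jog '[{"grip":1,"x":0,"y":0,"z":1,"rx":0,"ry":0,"rz":0},{"grip":1,"x":0,"y":0,"z":0,"rx":0,"ry":0,"rz":0},{"grip":1,"x":0,"y":0,"z":0,"rx":0,"ry":0,"rz":0},{"grip":1,"x":0,"y":0,"z":0,"rx":0,"ry":0,"rz":0}]'
python3 -c "
from h import *;print(get_state()['wrist_torque'])"
```

```text
time: 21.62
eef_pos: [0.5325, -0.0423, 0.3182]
tcp_rot: [0.662, 0.749, 0.0, 0.0]
contact_force: [-0.9, 1.2, -3.5]
opening: 0.195
time: 21.95
eef_pos: [0.5326, -0.0423, 0.3177]
tcp_rot: [0.662, 0.749, 0.0, 0.0]
contact_force: [-2.9, 1.3, 1.5]
opening: 0.191
[ 0.19228913  0.47441671 -0.03307551]
```

Load moved onto the deck within about 1 mm (≥8 N/mm), so it is firm here. Releasing.

```bash
python3 -m jog '[{"grip":0.75,"x":0,"y":0,"z":0,"rx":0,"ry":0,"rz":0},{"grip":0.6,"x":0,"y":0,"z":0,"rx":0,"ry":0,"rz":0},{"grip":0.4,"x":0,"y":0,"z":0,"rx":0,"ry":0,"rz":0},{"grip":0.4,"x":0,"y":0,"z":0,"rx":0,"ry":0,"rz":0},{"grip":0.4,"x":0,"y":0,"z":0,"rx":0,"ry":0,"rz":0},{"grip":0.4,"x":0,"y":0,"z":0,"rx":0,"ry":0,"rz":0}]'
python3 - <<'E'
from h import *
import cv2
a=read_camera("scene")["frame"][110:310,140:330];b=read_camera("side")["frame"][100:300,210:400]
cv2.imwrite("pics/p5.png",np.hstack([cv2.resize(k,None,fx=2.1,fy=2.1) for k in(a,b)])[:,:,::-1])
cv2.imwrite("pics/w5.png",read_camera("wrist")["frame"][:,:,::-1])
E
```

```text
time: 22.45
eef_pos: [0.5324, -0.0423, 0.3168]
tcp_rot: [0.662, 0.749, 0.0, 0.0]
contact_force: [0.7, 0.2, 0.6]
opening: 0.604
```

View pics/p5.png

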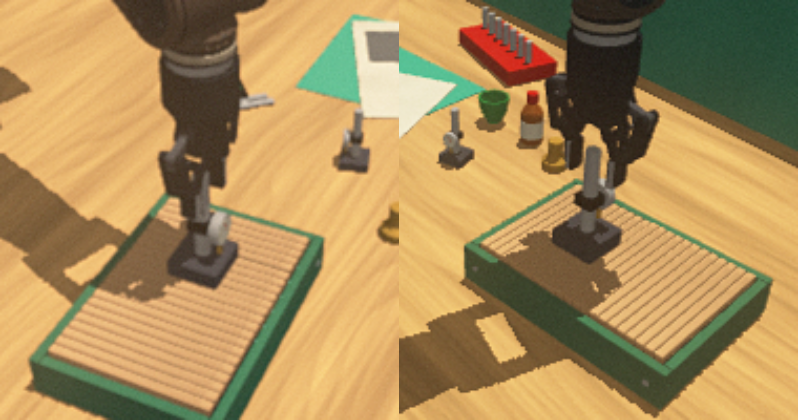

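View pics/w5.png

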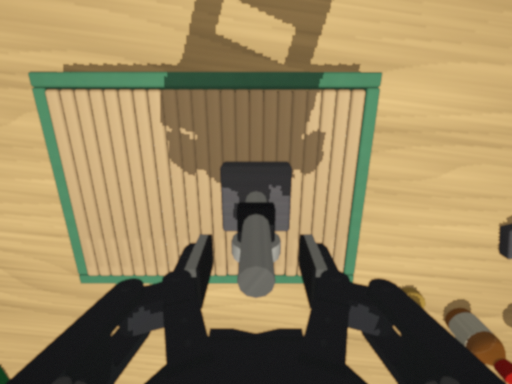

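It stands alone and looks upright. Retreating straight up, then away, to check it.

```bash
python3 -m jog '[{"grip":0.4,"x":0,"y":0,"z":-10,"rx":0,"ry":0,"rz":0},{"grip":0.4,"x":0,"y":0,"z":-20,"rx":0,"ry":0,"rz":0},{"grip":0.4,"x":0,"y":0,"z":-30,"rx":0,"ry":0,"rz":0},{"grip":0.4,"x":0,"y":0,"z":-30,"rx":0,"ry":0,"rz":0},{"grip":0.4,"x":0,"y":0,"z":-20,"rx":0,"ry":0,"rz":0},{"grip":0.4,"x":0,"y":0,"z":-10,"rx":0,"ry":0,"rz":0},{"grip":0.4,"x":0,"y":0,"z":0,"rx":0,"ry":0,"rz":0},{"grip":0.4,"x":0,"y":0,"z":0,"rx":0,"ry":0,"rz":0}]'
python3 - <<'E'
from h import *
import cv2
for n in("scene","side","wrist"):
    f=read_camera(n)["frame"];cv2.imwrite(f"pics/{n}6.png",f[:,:,::-1])
a=cv2.imread("pics/scene6.png")[170:270,185:275];b=cv2.imread("pics/side6.png")[155:255,260:350]
cv2.imwrite("pics/p6.png",np.hstack([cv2.resize(k,None,fx=4.4,fy=5*.88,interpolation=cv2.INTER_CUBIC) for k in(a,b)]))
E
```

```text
time: 23.27
eef_pos: [0.5321, -0.0422, 0.4366]
tcp_rot: [0.662, 0.749, 0.0, 0.0]
contact_force: [-1.3, -0.5, -0.1]
opening: 0.597
```

View pics/p6.png

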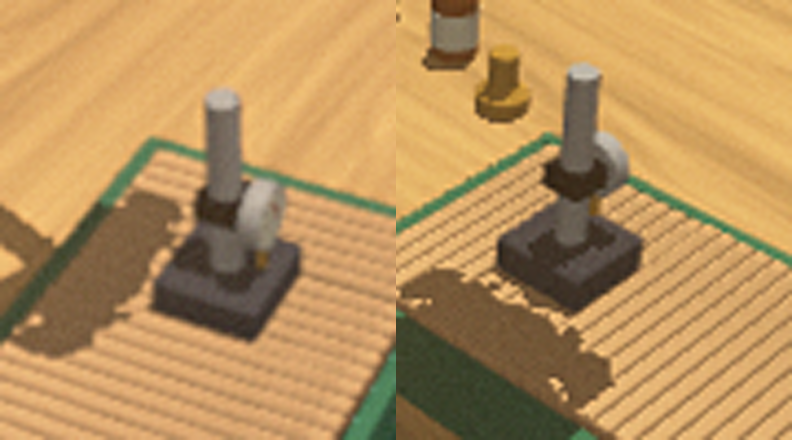

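View pics/wrist6.png

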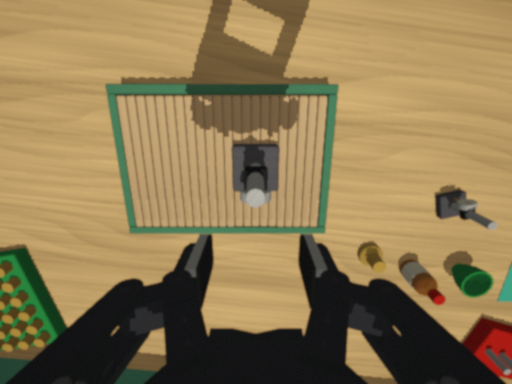

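View pics/scene6.png

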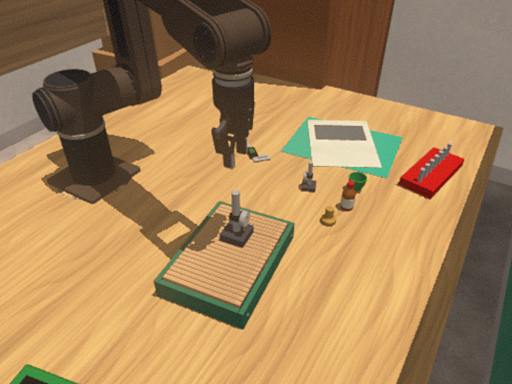

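Run:
```python
from h import *
import cv2
sc=read_camera("scene");si=read_camera("side");w=read_camera("wrist")
def tri(obs):
    A=[];b=[]
    for c,(u,v) in obs:
        K,R,t=[np.array(c[k]) for k in("intrinsics","R","t")]
        d=R.T@np.linalg.inv(K)@np.array([u,v,1.]);d/=np.linalg.norm(d);o=-R.T@t
        M=np.eye(3)-np.outer(d,d);A.append(M);b.append(M@o)
    return np.linalg.lstsq(np.vstack(A),np.hstack(b),rcond=None)[0]
ts=unz((223,97),4.4,(185,170));ti=unz((187,72),4.4,(260,155))
print("top tri",tri([(sc,ts),(si,ti)]),"at .183:",ray(sc,*ts,.183),ray(si,*ti,.183),ray(w,255.5,198,.183))
# column foot on base (z .075)
fs=unz((228,265),4.4,(185,170));fi=unz((571-396,238),4.4,(260,155))
# base top corners
S=[unz(p,4.4,(185,170)) for p in[(157,283),(250,312),(299,250)]]
I=[unz((p[0]-396,p[1]),4.4,(260,155)) for p in[(500,243),(578,283),(641,237)]]
for c,Q in((sc,S),(si,I)):
    L=np.array([ray(c,*q,.075) for q in Q]);print("base centre",(L[0]+L[2])/2,np.linalg.norm(L[1]-L[0]).round(4),np.linalg.norm(L[2]-L[1]).round(4))
W=np.array([ray(w,u,v,.075) for u,v in[(233,145),(279,145),(278.5,191),(233.5,191)]]);print("wrist base",W.mean(0))
cv2.imwrite("pics/w6z.png",cv2.resize(w["frame"][130:220,205:305,::-1],None,fx=6,fy=6,interpolation=cv2.INTER_CUBIC))
```

```text
top tri [ 0.53118767 -0.04129547  0.18262422] at .183: [ 0.53101445 -0.04056227  0.183     ] [ 0.53007495 -0.04292729  0.183     ] [ 0.53018161 -0.04458434  0.183     ]
base centre [ 0.53342962 -0.04418654  0.075     ] 0.0526 0.0522
base centre [ 0.52881431 -0.0452052   0.075     ] 0.0536 0.0571
wrist base [ 0.52934223 -0.04390286  0.075     ]
```

View pics/w6z.png

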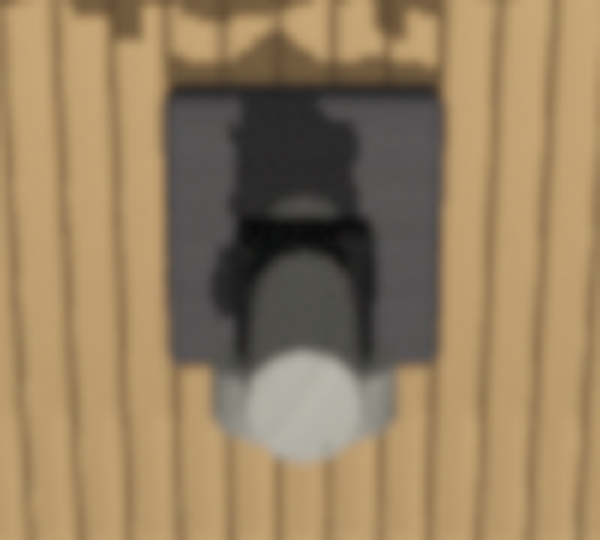

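The stand covers five slats squarely. Column top and base agree within about 1 mm (level), with its top at 0.183 m (no sinking). One brief wait to check that it stays put, then hand in.

```bash
python3 -m jog '[{"grip":0.4,"x":0,"y":0,"z":-10,"rx":0,"ry":0,"rz":0},{"grip":0.4,"x":0,"y":0,"z":0,"rx":0,"ry":0,"rz":0},{"grip":0.4,"x":0,"y":0,"z":0,"rx":0,"ry":0,"rz":0},{"grip":0.4,"x":0,"y":0,"z":0,"rx":0,"ry":0,"rz":0},{"grip":0.4,"x":0,"y":0,"z":0,"rx":0,"ry":0,"rz":0},{"grip":0.4,"x":0,"y":0,"z":0,"rx":0,"ry":0,"rz":0}]'
python3 - <<'E'
from h import *
import cv2
for n,(r,c) in(("scene",((185,250),(215,260))),("side",((165,228),(280,350)))):
    f=read_camera(n)["frame"][:,:,::-1].astype(int);g=cv2.imread(f"pics/{n}6.png").astype(int)
    d=np.abs(f-g)[r[0]:r[1],c[0]:c[1]].max(2);print(n,d.mean(),(d>40).sum())
from plant import sign_off
print(sign_off())
E
```

```text
time: 24.07
eef_pos: [0.5323, -0.0423, 0.4466]
tcp_rot: [0.662, 0.749, -0.0, -0.0]
contact_force: [1.2, 0.1, -0.3]
opening: 0.6
scene 4.659487179487179 17
side 3.9614512471655328 12
the job is handed in; nothing more can be done
None
```

I found the bearer, set the stand upright over it, and handed the job in at about 24 s. No verdict came back.

- **Finding the bearer:** I pressed along the middle of the deck with closed fingertips, reading at most about 8 N. It felt soft (about 0.5 N/mm) at deck y = 84, 81, 6, 0 and −12 mm. It felt firm from about 9 to 78 mm. Midway between the edges puts the bearer's middle at about 44 mm, world (0.532, −0.042).
- **Placing the stand:** I lifted the larger stand by its column and turned it square to the deck. Lowered over that point, its weight moved onto the deck within about 1 mm, so I let go there and backed straight up.

**Last checks:**
- **Height:** the column top is at 0.183 m, about 2 mm of sink.
- **Level:** the wrist view puts the column top within about 1 mm of the base centre. The scene and side views of the base scattered by 3–4 mm, which is my corner picking and the calibration.
- **Stability:** pictures 0.8 s apart showed no visible motion, only a few noisy pixels.
- **Bystanders:** nothing else was touched.

**Remaining doubt:** because the slats are 12 mm wide, the bearer's middle could be off from my 44 mm by up to about 6 mm. I also pressed no further than y = −12 mm on the −y side, since only one bearer was expected.

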